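# Run a fingertip along the organiser's row of lids to shut them

## Robot

A 6-joint arm with a two-finger parallel gripper is mounted at the origin on the work surface. World frame = base frame: x ahead of the robot, y to its left, z up, the work surface at z = 0. Lengths are in mm, angles in rad, forces in N, time in s.
With the tool pointing down it reaches from about 400 to 925 mm from the base axis. Payload 12.5 kg.
Tool frame: the origin (TCP) lies between the finger pads; the fingertips stand 14 mm ahead of it and the grasp point (between the pads) lies 5 mm behind it; x points along the fingers, y is the direction in which the jaws open and shut, and the axes are right-handed (so a half turn about x gives the same grasp; the last joint's range is limited). The gripper opens to 95 mm and grips with 3 to 60 N. Pads are 20 mm wide; open, the fingers measure 119 mm over their backs; the gripper's body (75 mm by 180 mm) begins 59 mm behind the grasp point.
Start: joints at [-1.418, 0.491, 1.559, -0, 1.092, -0.106], TCP at [159.973, -604.197, 228.661] pointing down, gripper open.
Joint ranges: [-3.1, 3.1], [-0.84, 2.19], [0.05, 2.79], [-1.13, 4.28], [0.06, 2.93], [-2.69, 2.69]. Speed limits (rad/s): [2.22, 2.22, 2.79, 3.14, 3.14, 3.14].

## Interface

Orientations are given as [roll, pitch, yaw] about the fixed x, y, z axes, in that order (R = Rz(yaw) Ry(pitch) Rx(roll)).
In Python, from cell import env, cams gives the robot as it stands.
- The arm moves only by the tool carry_out, never from a script. Its arguments are lists of equal length, an entry for each row: "grip": the closure, from -1 (fully open) to 1 (shut); "linear": the shift along the tool's x, y, z scaled (see below), a list of three; "turn": the turn about the tool's x scaled (see below). In form: {"grip": [grip, ...], "linear": [[tx, ty, tz], ...], "turn": [turn, ...]}. A call has 1 to 5 rows; each row shifts and turns the commanded pose from where the row before left it, along the tool's axes as they then stand; what a row does not reach is not made up. The controller multiplies each number of a shift by 0.5 m and each number of a turn by 180 degrees. A row lasts 1/10 s, in which the tool goes at most 50 mm and 8.59 degrees, less where a joint would pass 70% of its speed; a pose out of reach is approached as far as the arm can. A call with a number of a shift or a turn outside -1 to 1 is refused whole. A call with a gripper value outside its range is refused whole. The fingers move at their own pace and stop on an object; the grip force is fixed at half the most. Time passes only in rows, so rows that do not move let the fingers close. It gives the time, the measured TCP pose, the force and the opening at its end, in the units of the state.
- env.state(): the state, without advancing time (a new reading comes with each control period).
- cams.read_camera(name): name is "side" or "top"; returns the picture (400x640x3 uint8, blue, green, red); there is no depth.
- cams.camera_info(name): a dict with "fx", "fy", "cx", "cy" (pixels), "dist" ([k1, k2, p1, p2, k3] as OpenCV has them; the pictures are not rectified), "view" (4x4, takes a point from world to camera coordinates). Camera axes: x right, y down, z forward; pixel columns grow to the right and rows downward; lengths in mm; the calibration is good to about 2 mm. A picture is of the moment at which its call begins. camera_info takes no time and is no camera call.
- env.job_done(): hands the job in, once; it reports no verdict.
The state is a dict: "t": time; "joints": joint angles; "qvel": joint speeds; "tau": joint torques, N m; "eef_pos": TCP position; "tcp_rot": TCP orientation; "ft_force": force on the tool from outside, world axes, zero at the start; "moment": the same for the moment, N m; "opening": opening from 0.0 (shut) to 1.0 (fully open).
Only numpy, scipy, OpenCV 4.12 (cv2) and the standard library are available. Lean on these libraries where they do the work, as an engineer would, in place of code of your own. Each camera call takes 0.05 s, during which the arm holds its last target. There are 200 camera calls.

## Task

The five flip lids of the food organiser on the tank counter have been left ajar. Starting at the end of the row where the outermost edge is a hinge, run your fingertips lightly along the row towards the free edges, so that the lids are pressed fully shut one after another in a single pass, without taking your hand away from the row in between. Be gentle: do not pinch, lift or shove the organiser, and leave the tin, ring, spoon and test tube with its holder as they are.

Things in the scene. Friction and masses are not known exactly. Their poses are not given: they have to be found in the camera images.
- organiser: clear acrylic organiser on rubber feet, 0.85 kg give or take a fifth, loose on the counter: 64 mm (x) by 234 mm (y) by 41.5 mm high with its lids shut. Five compartments in one row along its y axis, each 46 mm long. Origin: centre of the underside; z up; its +y end is where the row starts, its -y end where the row ends.
- row_start (a point): fixed on the organiser: middle of the hinged edge of the first lid, at the height of the top face of the shut lids (41.5 mm above the counter)
- row_end (a point): fixed on the organiser: middle of the free edge of the fifth lid as it lies when shut, same height; the shut lids form one flat strip 227 mm long and 56 mm wide from row_start to row_end, with gaps of about 3 mm between lids
- flap1 (a joint): opening angle (rad) of blue flip lid 1 counted from row_start: 0 shut flat, positive swung up; starts at 0.22 to 0.5. Its hinged edge runs across the row 0 mm from row_start, its free edge points to row_end. 56 mm wide, 43 mm from hinge to free edge, 3 mm thick. The stiff hinge keeps it where it is left (under 1 N shuts it); shut, it rests on a soft seat that gives about 1 mm at mid-lid under 5 N.
- flap1_edge (a point): on lid 1: middle of the top of its free edge, 43 mm from the hinge; moves with the lid. Every lid's flat top falls 1 mm over the last 10 mm to its rounded hinged edge; the hinge pin is 5.5 mm under the top
- flap2 (a joint): opening angle (rad) of blue flip lid 2 counted from row_start: 0 shut flat, positive swung up; starts at 0.22 to 0.5. Its hinged edge runs across the row 46 mm from row_start, its free edge points to row_end. Made like lid 1.
- flap2_edge (a point): on lid 2: middle of the top of its free edge, 43 mm from the hinge; moves with the lid
- flap3 (a joint): opening angle (rad) of blue flip lid 3 counted from row_start: 0 shut flat, positive swung up; starts at 0.22 to 0.5. Its hinged edge runs across the row 92 mm from row_start, its free edge points to row_end. Made like lid 1.
- flap3_edge (a point): on lid 3: middle of the top of its free edge, 43 mm from the hinge; moves with the lid
- flap4 (a joint): opening angle (rad) of blue flip lid 4 counted from row_start: 0 shut flat, positive swung up; starts at 0.22 to 0.5. Its hinged edge runs across the row 138 mm from row_start, its free edge points to row_end. Made like lid 1.
- flap4_edge (a point): on lid 4: middle of the top of its free edge, 43 mm from the hinge; moves with the lid
- flap5 (a joint): opening angle (rad) of blue flip lid 5 counted from row_start: 0 shut flat, positive swung up; starts at 0.22 to 0.5. Its hinged edge runs across the row 184 mm from row_start, its free edge points to row_end. Made like lid 1.
- flap5_edge (a point): on lid 5: middle of the top of its free edge, 43 mm from the hinge; moves with the lid
- flake_tin: capped green flake tin, 67 mm across, 73 mm tall, loose beside the organiser; origin: centre of the underside. Leave alone
- feeding_ring: yellow plastic feeding ring lying flat, 84 mm outside, 68 mm inside, 9 mm high, loose; origin: centre of the underside. Leave alone
- spoon: silver spoon lying on the counter, 150 mm long along its x axis, loose; origin: underside, mid length; bowl at +x, 32 mm wide. Leave alone
- tube_holder: white holder block 45 x 75 x 36 mm with three holes, loose, standing off the row_end end of the organiser; origin: centre of the underside. Leave alone
- test_tube: slim glass test tube, 17 mm across, standing loose in the middle hole of the holder, its top 105 mm above the counter; origin: centre of its foot. Leave alone
Things that resemble listed ones, but are neither listed nor needed, are in the scene too. What is meant by the organiser is not red, and is the larger of those in its own colour.

How it is judged:
By the outcome, as a careful person would: the job done as asked, in the order asked, and still so for the second after the job is handed in, with the robot touching nothing.
It also fails if it takes over 35 s, if anything falls off the work surface, if the arm or the gripper's body presses on something with over 40 N, if the wrist force passes 120 N, or if a joint passes its speed limit or range.

## Working session

There is one attempt and no reset: what is moved stays moved. The work goes in short steps, Python scripts to look and compute and a tool call to move; the robot and the scene stay as the last step left them, time stands still between calls to the robot, and variables do not carry over. Pictures are saved under pics/ and viewed, about 8 in all and at most 12, crops included, and the job is handed in when it is done.

Besides the shell and the picture viewer there is one more tool, called after "Request:" by a JSON object that holds its "name" and its "arguments", one argument or row to a line. carry_out: Moves the arm, as the interface text tells. Shifts and turns lie within -1 to 1; 1 stands for 0.5 m of shift or 180 degrees of turn. Its arguments: {"type":"object","properties":{"grip":{"type":"array"},"linear":{"type":"array"},"turn":{"type":"array"}},"required":["grip","linear","turn"]}

```bash
ls; mkdir -p pics
python3 - <<'E'
from cell import env,cams
import cv2,json
for n in("top","side"):
    cv2.imwrite(f"pics/{n}0.png",cams.read_camera(n)); i=cams.camera_info(n); print(n,i)
s=env.state();print(s)
E
```

```text
pics
top {'fx': 487.5778206173126, 'fy': 487.5778206173126, 'cx': 327.15131209263956, 'cy': 194.1752168983782, 'dist': array([-0.14498655,  0.        ,  0.        ,  0.        ,  0.        ]), 'view': array([[ 2.42013538e-02, -9.99395440e-01, -2.49609440e-02,
        -2.64177392e+01],
       [-9.82614829e-01, -1.91828643e-02, -1.84662166e-01,
         5.72086590e+02],
       [ 1.84071705e-01,  2.89960681e-02, -9.82485031e-01,
         1.19801176e+03],
       [ 0.00000000e+00,  0.00000000e+00,  0.00000000e+00,
         1.00000000e+00]])}
side {'fx': 376.842499491736, 'fy': 376.842499491736, 'cx': 318.0991581853473, 'cy': 201.9064535421889, 'dist': array([-0.05349282,  0.        ,  0.        ,  0.        ,  0.        ]), 'view': array([[ 9.55336545e-01, -2.95083850e-01, -1.60501186e-02,
        -5.63738895e+02],
       [-2.16694185e-01, -6.62551191e-01, -7.16986436e-01,
         1.53361802e+02],
       [ 2.00937093e-01,  6.88441312e-01, -6.96902321e-01,
         8.64128411e+02],
       [ 0.00000000e+00,  0.00000000e+00,  0.00000000e+00,
         1.00000000e+00]])}
{'t': 0.1, 'joints': array([-1.41758763e+00,  4.91513616e-01,  1.55934760e+00, -2.38263833e-05,
        1.09169313e+00, -1.05585465e-01]), 'qvel': array([ 1.48426047e-03, -7.15701109e-04, -1.71306595e-03, -1.61366289e-03,
        1.06078150e-03,  7.79447694e-05]), 'tau': array([ 4.39999101e-03, -6.13622832e+01, -2.58608204e+01,  6.94535323e-02,
        4.69697441e-02, -6.04977913e-05]), 'eef_pos': array([ 159.94480675, -604.00188404,  228.12535819]), 'tcp_rot': array([-1.65441035,  1.5698344 ,  1.74598746]), 'ft_force': array([-0.16844142,  0.12642121, -0.7560167 ]), 'moment': array([-0.01156654,  0.01191546, -0.01182142]), 'opening': 1.0005920321763357}
```

View pics/top0.png

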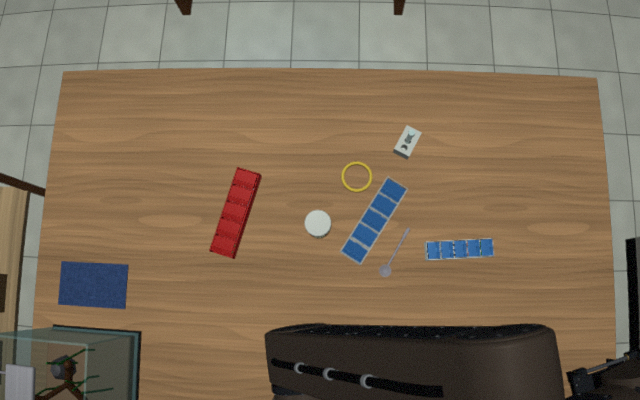

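View pics/side0.png

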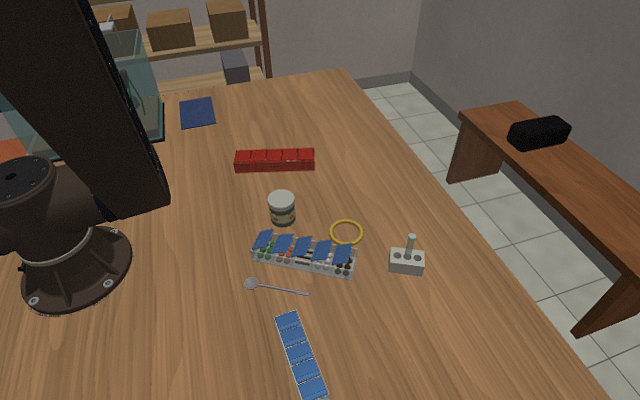

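Candidates in the top view are red at (235,213), blue at (375,220) and a smaller blue at (460,249). The blue one at (375,220) fits, since it is the larger of the blues and sits by the tin, ring, spoon and holder. I'll confirm it in one enlarged crop and measure it.

```bash
cat > h.py <<'E'
import numpy as np,cv2
from cell import env,cams
def ray(n,uv):
    i=cams.camera_info(n);K=np.array([[i['fx'],0,i['cx']],[0,i['fy'],i['cy']],[0,0,1]])
    p=cv2.undistortPoints(np.array(uv,float).reshape(-1,1,2),K,i['dist']).reshape(-1,2)
    R=i['view'][:3,:3];t=i['view'][:3,3]
    return -R.T@t,np.c_[p,np.ones(len(p))]@R
def onz(n,uv,z):
    o,d=ray(n,uv);return o+d*((z-o[2])/d[:,2])[:,None]
def proj(n,P):
    i=cams.camera_info(n);K=np.array([[i['fx'],0,i['cx']],[0,i['fy'],i['cy']],[0,0,1]])
    return cv2.projectPoints(np.array(P,float).reshape(-1,1,3),cv2.Rodrigues(i['view'][:3,:3])[0],i['view'][:3,3],K,i['dist'])[0].reshape(-1,2)
E
python3 - <<'E'
from h import *
t=cv2.imread('pics/top0.png');s=cv2.imread('pics/side0.png')
a=cv2.resize(t[125:285,330:430],None,fx=3.75,fy=3.75,interpolation=cv2.INTER_CUBIC)
b=cv2.resize(s[220:295,240:370],None,fx=3.2,fy=3.2,interpolation=cv2.INTER_CUBIC)
c=np.zeros((600,800,3),np.uint8);c[:a.shape[0],:a.shape[1]]=a;c[:b.shape[0],380:380+b.shape[1]]=b
cv2.imwrite('pics/crop.png',c)
h=cv2.cvtColor(t,cv2.COLOR_BGR2HSV)
m=cv2.inRange(h,(95,110,60),(125,255,255));m[:,:330]=0;m[:,:][:, 420:]=0;m[290:]=0
n,l,st,ce=cv2.connectedComponentsWithStats(m)
for k in range(1,n):
    if st[k,4]>30:
        r=cv2.minAreaRect(np.argwhere(l==k)[:,::-1].astype(np.float32));bx=cv2.boxPoints(r)
        print(st[k,4],ce[k].round(1),[round(x,1) for x in r[1]],onz('top',bx,47)[:,:2].round(0).tolist())
E
```

```text
310 [392.4 190. ] [20.8, 15.3] [[585.0, -149.0], [620.0, -170.0], [592.0, -215.0], [557.0, -194.0]]
308 [383.  204.7] [20.8, 15.2] [[546.0, -125.0], [580.0, -146.0], [552.0, -191.0], [519.0, -170.0]]
307 [373.6 219.8] [21.0, 15.1] [[508.0, -101.0], [541.0, -121.0], [513.0, -167.0], [480.0, -146.0]]
318 [364.3 234.6] [21.1, 15.3] [[470.0, -78.0], [503.0, -99.0], [473.0, -144.0], [441.0, -123.0]]
298 [354.3 250.4] [21.2, 14.4] [[429.0, -54.0], [460.0, -72.0], [433.0, -118.0], [402.0, -99.0]]
```

View pics/crop.png

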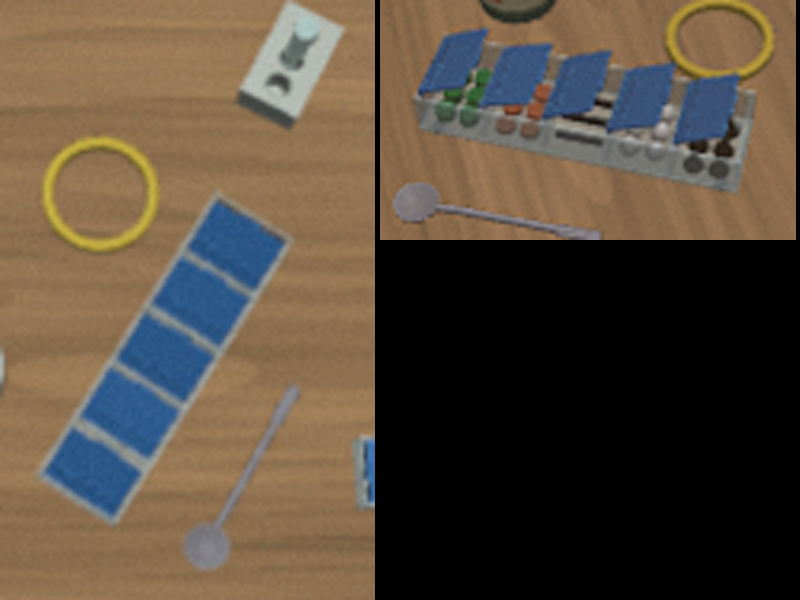

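Crop confirms the target: the blue five-lid organiser, with the ring, spoon and holder around it. In the side crop the lids' left edges (x≈420–445) sit on the rim and their right edges are raised. The hinges are therefore towards the robot end, and row_end faces the holder. Next I'll get the axis and the moves.

Run:
```python
from h import *
from scipy.spatial.transform import Rotation as Ro
t=cv2.imread('pics/top0.png');h=cv2.cvtColor(t,cv2.COLOR_BGR2HSV)
m=cv2.inRange(h,(95,110,60),(125,255,255));m[:,:330]=0;m[:,420:]=0;m[290:]=0
n,l,st,ce=cv2.connectedComponentsWithStats(m)
C=[];H=[];F=[]
for k in range(1,n):
    if st[k,4]<31: continue
    bx=cv2.boxPoints(cv2.minAreaRect(np.argwhere(l==k)[:,::-1].astype(np.float32)))
    P=onz('top',bx,41)[:,:2]; o=np.argsort(P@[.85,-.53]); H.append(P[o[:2]].mean(0));C.append(onz('top',ce[k:k+1],48)[0,:2])
    F.append(bx[o[2:]].mean(0))
C=np.array(C)[::-1];H=np.array(H)[::-1];F=np.array(F)[::-1]
vx,vy,x0,y0=cv2.fitLine(C.astype(np.float32),cv2.DIST_L2,0,.01,.01).ravel()
d=np.array([vx,vy]);d*=np.sign(vx);print('dir',d,np.degrees(np.arctan2(d[1],d[0])))
s=H@d;print('hinge s',(s-s[0]).round(1))
r0=(s-np.arange(5)*46).mean();c=np.array([x0,y0]);p=c+d*(r0-c@d);print('row_start',p,'row_end',p+227*d)
for k in range(5):   # free edge: height on vertical plane through row axis
    o,v=ray('top',F[k:k+1]); nn=np.array([-d[1],d[0],0]);
    P=o+v[0]*((nn[:2]@p-nn@o)/(nn@v[0]));  # ill-conditioned if plane contains ray
    # height from along-row extent
    for z in(50,58): print(k+1,z,((o+v[0]*((z-o[2])/v[0][2]))[:2]@d-r0-46*k).round(1),end=' ')
print()
hol=onz('top',[[407,135]],36);tin=onz('top',[[318,222]],73);print('holder',hol,'tin',tin)
print('side proj start,end',proj('side',[[*p,41.5],[*(p+227*d),41.5]]),proj('top',[[*p,41.5],[*(p+227*d),41.5]]))
S=env.state();a=S['tcp_rot'];R=Ro.from_euler('xyz',a).as_matrix();print(R.round(3))
yaw=np.degrees(np.arctan2(R[1,1],R[0,1]));print('tool y heading',yaw)
e=S['eef_pos'];g=np.array([*(p+3*d),90+14.]);print('tool shift/500 before turn',R.T@(g-e)/500)
```

```text
dir [ 0.8540025 -0.5202689] -31.35029
hinge s [  0.   46.6  91.8 137.8 183.5]
row_start [415.62747552 -76.68422604] row_end [ 609.4860418  -194.78526974]
1 50 35.9 1 58 35.2 2 50 38.6 2 58 37.6 3 50 37.5 3 58 36.2 4 50 37.8 4 58 36.2 5 50 37.9 5 58 35.9 
holder [[ 740.4038395  -222.49479311   36.        ]] tin [[497.5798868    6.68018759  73.        ]]
side proj start,end [[255.24795829 238.54114507]
 [352.51613001 256.99659352]] [[350.54303764 256.36010968]
 [397.13776528 182.35581027]]
[[-0.     0.256 -0.967]
 [ 0.001 -0.967 -0.256]
 [-1.    -0.001 -0.   ]]
tool y heading -75.17155458103392
tool shift/500 before turn [ 0.24916    -0.88407328 -0.76837781]
```

Request:
{"name": "carry_out", "arguments": {
  "grip": [1, 1, 1, 1, 1],
  "linear": [
    [0, -0.059, -0.051],
    [0, -0.059, -0.051],
    [0, -0.059, -0.051],
    [0, -0.059, -0.051],
    [0, -0.059, -0.051]
  ],
  "turn": [0, 0, 0, 0, 0]
}}

```text
t: 0.6
eef_pos: [245.8, -427.4, 228.4]
tcp_rot: [-1.491, 1.57, 1.909]
ft_force: [0.5, 0.2, 0.2]
opening: 0.641
```

Request:
{"name": "carry_out", "arguments": {
  "grip": [1, 1, 1, 1, 1],
  "linear": [
    [0, -0.059, -0.051],
    [0, -0.059, -0.051],
    [0, -0.059, -0.051],
    [0, -0.059, -0.051],
    [0, -0.059, -0.051]
  ],
  "turn": [0, 0, 0, 0, 0]
}}

```text
t: 1.1
eef_pos: [331.3, -252.3, 228.6]
tcp_rot: [-0.039, 1.571, -2.923]
ft_force: [0.8, -0.3, 0.5]
opening: 0.214
```

Request:
{"name": "carry_out", "arguments": {
  "grip": [1, 1, 1, 1, 1],
  "linear": [
    [0, -0.059, -0.051],
    [0, -0.059, -0.051],
    [0, -0.059, -0.051],
    [0, -0.059, -0.051],
    [0, -0.059, -0.051]
  ],
  "turn": [0, 0, 0, 0, 0]
}}

```text
t: 1.6
eef_pos: [416.9, -76.9, 228.6]
tcp_rot: [1.071, 1.571, -1.812]
ft_force: [0.5, -0.3, 0.7]
opening: 0.005
```

Request:
{"name": "carry_out", "arguments": {
  "grip": [1, 1, 1, 1, 1],
  "linear": [
    [0.04, 0, 0],
    [0.04, 0, 0],
    [0.04, 0, 0],
    [0.04, 0, 0],
    [0.04, 0, 0]
  ],
  "turn": [-0.04, -0.04, -0.04, -0.04, -0.04]
}}

```text
t: 2.1
eef_pos: [416.4, -78.4, 127.8]
tcp_rot: [-0.463, 1.571, -2.712]
ft_force: [-0.2, -0.3, -0.8]
opening: 0.004
```

Request:
{"name": "carry_out", "arguments": {
  "grip": [1, 1, 1],
  "linear": [
    [0, 0, 0],
    [0, 0, 0],
    [0, 0, 0]
  ],
  "turn": [-0.0434, 0, 0]
}}

```text
t: 2.4
eef_pos: [416.6, -78.6, 128.7]
tcp_rot: [1.428, 1.571, -0.694]
ft_force: [-0.0, 0.0, -0.2]
opening: 0.004
```

Run:
```python
from h import *
from scipy.spatial.transform import Rotation as Ro
S=env.state();e=S['eef_pos'];R=Ro.from_euler('xyz',S['tcp_rot']).as_matrix()
d=np.array([.854,-.5203]);p=np.array([415.6,-76.7]);q=e[:2]-p
print(e,'yheading',np.degrees(np.arctan2(R[1,1],R[0,1])),'s',q@d,'lat(left)',q@[.5203,.854],'z-axis',R[:,2].round(3),S['ft_force'])
tip=[*e[:2],e[2]-14];c=np.zeros((600,800,3),np.uint8)
for n,x,y,o in(('top',310,160,0),('side',220,180,400)):
    im=cams.read_camera(n);cv2.imwrite(f'pics/{n}1.png',im);print(n,proj(n,[tip]))
    c[:600,o:o+400]=cv2.resize(im[y:y+150,x:x+100] if n=='top' else im[150:300,240:340],(400,600),interpolation=cv2.INTER_CUBIC)
cv2.imwrite('pics/c1.png',c)
```

```text
[416.60233271 -78.5786533  128.73319323] yheading -31.587613582470762 s 1.833455449794329 lat(left) -1.0828562060385467 z-axis [-0.524 -0.852  0.   ] [-0.03911952  0.03427754 -0.16391506]
top [[352.03211247 254.16208543]]
side [[251.35082207 217.10846611]]
```

View pics/c1.png

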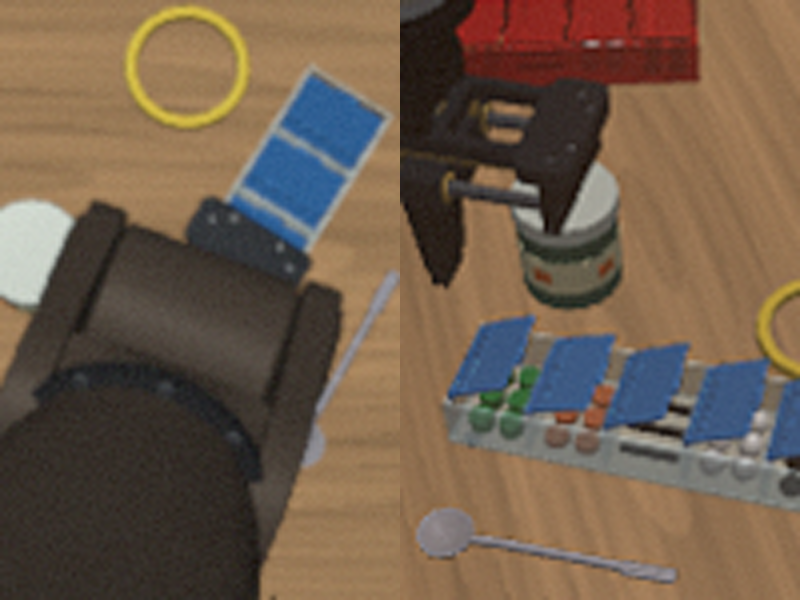

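Run:
```python
from h import *
S=env.state();e=S['eef_pos'];d=np.array([.854,-.5203]);n=np.array([.5203,.854])
f=lambda s,l,z:[*(e[:2]+s*d+l*n),e[2]-14+z]
P=[f(12,-10,0),f(-12,-10,0),f(90,-37,78),f(90,37,78),f(47+12,-10,0),f(47,10,0)]
print(((proj('side',P)-[240,150])*4+[400,0]).round())
im=cv2.imread('pics/side1.png');cv2.imwrite('pics/c2.png',cv2.resize(im[100:260,200:360],(640,640),interpolation=cv2.INTER_CUBIC))
print(S['opening'])
```

```text
[[460. 285.]
 [418. 278.]
 [571. 242.]
 [616. 141.]
 [543. 300.]
 [534. 270.]]
0.00535044358619141
```

View pics/c2.png

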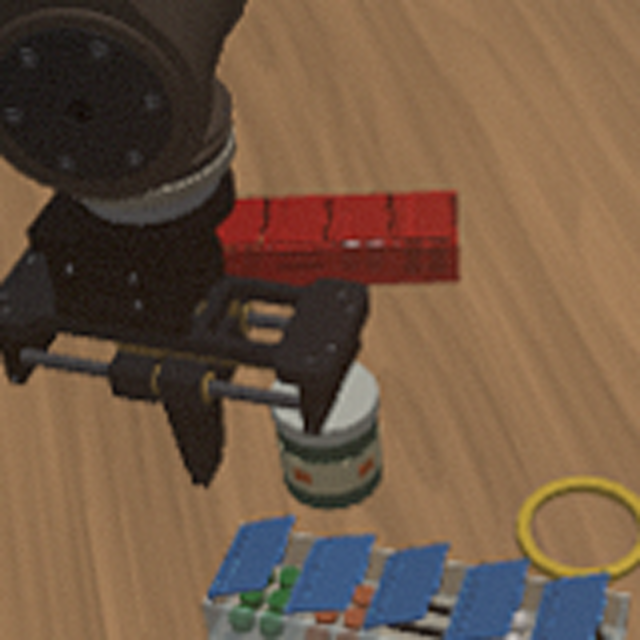

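The fingers are shut and centred over row_start, and the body's end plate is 78 mm above the fingertips, so it clears the lids. Now I'll descend.

Request:
{"name": "carry_out", "arguments": {
  "grip": [1, 1, 1, 1, 1],
  "linear": [
    [0.05, 0.002, -0.002],
    [0.04, 0, 0],
    [0.024, 0, 0],
    [0.01, 0, 0],
    [0, 0, 0]
  ],
  "turn": [0, 0, 0, 0, 0]
}}

```text
t: 3.0
eef_pos: [417.8, -78.2, 66.5]
tcp_rot: [-1.244, 1.57, 2.919]
ft_force: [-0.5, 1.3, -0.4]
opening: 0.006
```

Request:
{"name": "carry_out", "arguments": {
  "grip": [1, 1, 1, 1, 1],
  "linear": [
    [0.006, 0, 0],
    [0.006, 0, 0],
    [0.006, 0, 0],
    [0.002, 0, 0],
    [0, 0, 0]
  ],
  "turn": [0, 0, 0, 0, 0]
}}

```text
t: 3.5
eef_pos: [417.9, -78.2, 56.6]
tcp_rot: [0.96, 1.571, -1.158]
ft_force: [0.1, 0.0, -0.7]
opening: 0.006
```

Request:
{"name": "carry_out", "arguments": {
  "grip": [1, 1, 1, 1, 1],
  "linear": [
    [0.001, 0.006, 0],
    [0.0006, 0.008, 0],
    [0.0006, 0.008, 0],
    [0, 0.008, 0],
    [0, 0.008, 0]
  ],
  "turn": [0, 0, 0, 0, 0]
}}

```text
t: 4.0
eef_pos: [433.2, -87.7, 55.6]
tcp_rot: [-1.384, 1.568, 2.781]
ft_force: [-4.7, 3.8, 7.9]
opening: 0.008
```

Request:
{"name": "carry_out", "arguments": {
  "grip": [1, 1],
  "linear": [
    [0, 0, 0],
    [0, 0, 0]
  ],
  "turn": [0, 0, 0]
}}

```text
invalid input at $.turn: expected 2 entries
```

Request:
{"name": "carry_out", "arguments": {
  "grip": [1, 1],
  "linear": [
    [0, 0, 0],
    [0, 0, 0]
  ],
  "turn": [0, 0]
}}

```text
t: 4.2
eef_pos: [434.0, -88.1, 55.7]
tcp_rot: [-1.288, 1.57, 2.877]
ft_force: [-2.6, 1.4, 5.8]
opening: 0.002
```

Run:
```python
from h import *
im=cams.read_camera('side');S=env.state();e=S['eef_pos']
print(e,S['ft_force'],'s',(e[:2]-[415.6,-76.7])@[.854,-.5203])
cv2.imwrite('pics/side2.png',im);a=cv2.imread('pics/side0.png')
c=np.vstack([cv2.resize(x[215:295,240:375],(508,300),interpolation=cv2.INTER_CUBIC) for x in(a,im)])
cv2.imwrite('pics/c3.png',c)
```

```text
[433.96421502 -88.13330007  55.67002657] [-3.04298187  0.91793394  5.69583318] s 21.631785651404474
```

View pics/c3.png

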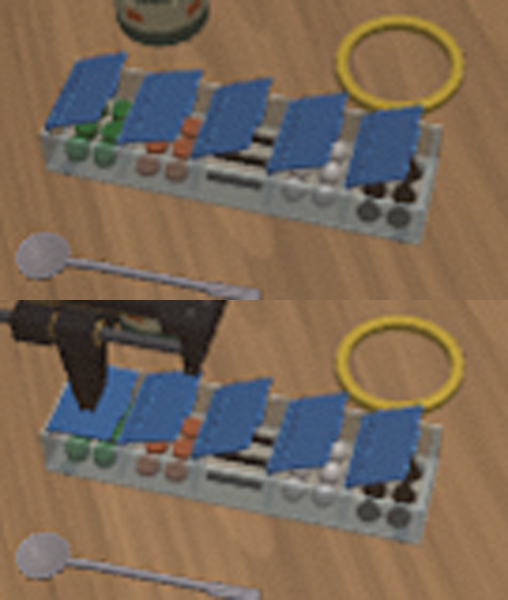

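Lid 1 is flat and the organiser hasn't moved. I'll continue, rising about 0.5 mm over each hinge to keep the push light.

Request:
{"name": "carry_out", "arguments": {
  "grip": [1, 1, 1, 1, 1],
  "linear": [
    [0, 0.008, 0],
    [0, 0.008, 0],
    [0, 0.008, 0],
    [-0.0006, 0.006, 0],
    [-0.001, 0.006, 0]
  ],
  "turn": [0, 0, 0, 0, 0]
}}

```text
t: 4.75
eef_pos: [449.9, -97.7, 56.3]
tcp_rot: [1.594, 1.57, -0.524]
ft_force: [-0.0, -0.2, 0.0]
opening: 0.002
```

Request:
{"name": "carry_out", "arguments": {
  "grip": [1, 1, 1, 1, 1],
  "linear": [
    [0.0006, 0.004, 0],
    [0, 0.006, 0],
    [0, 0.006, 0],
    [0, 0.006, 0],
    [0, 0.006, 0]
  ],
  "turn": [0, 0, 0, 0, 0]
}}

```text
t: 5.25
eef_pos: [461.6, -104.9, 56.0]
tcp_rot: [0.658, 1.571, -1.46]
ft_force: [-0.1, 1.0, 0.1]
opening: 0.004
```

Request:
{"name": "carry_out", "arguments": {
  "grip": [1, 1, 1, 1, 1],
  "linear": [
    [0.0002, 0.006, 0],
    [0.0002, 0.006, 0],
    [0.0002, 0.006, 0],
    [0, 0.008, 0],
    [0, 0.008, 0]
  ],
  "turn": [0, 0, 0, 0, 0]
}}

```text
t: 5.75
eef_pos: [476.2, -113.8, 55.8]
tcp_rot: [0.857, 1.571, -1.261]
ft_force: [-1.2, 1.0, 1.3]
opening: 0.005
```

Request:
{"name": "carry_out", "arguments": {
  "grip": [1, 1, 1, 1, 1],
  "linear": [
    [0.0004, 0.006, 0],
    [0.0004, 0.006, 0],
    [0.0002, 0.006, 0],
    [0, 0.006, 0],
    [0, 0.006, 0]
  ],
  "turn": [0, 0, 0, 0, 0]
}}

```text
t: 6.25
eef_pos: [487.9, -121.0, 55.4]
tcp_rot: [-1.416, 1.568, 2.749]
ft_force: [-5.3, 3.1, 9.2]
opening: 0.004
```

Request:
{"name": "carry_out", "arguments": {
  "grip": [1, 1, 1, 1],
  "linear": [
    [-0.001, 0.004, 0],
    [0, 0.006, 0],
    [0, 0.006, 0],
    [0, 0.006, 0]
  ],
  "turn": [0, 0, 0, 0]
}}

```text
t: 6.65
eef_pos: [498.5, -127.4, 55.7]
tcp_rot: [1.486, 1.57, -0.632]
ft_force: [-0.7, 0.8, 0.5]
opening: 0.003
```

Run:
```python
from h import *
im=cams.read_camera('side');S=env.state();e=S['eef_pos']
print(e,S['ft_force'],'s',(e[:2]-[415.6,-76.7])@[.854,-.5203])
cv2.imwrite('pics/side3.png',im)
cv2.imwrite('pics/c4.png',cv2.resize(im[215:295,240:375],(810,480),interpolation=cv2.INTER_CUBIC)[:,:800])
```

```text
[ 498.98019491 -127.6357684    55.68654256] [ 0.83825181 -0.88476604  0.35224038] s 97.70856675105176
```

View pics/c4.png

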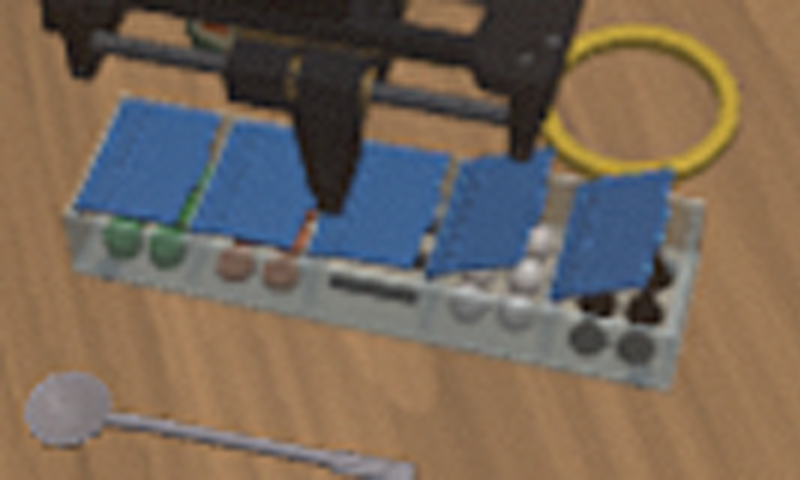

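Lids 1 and 2 lie flat, the tip (330,205) is on lid 3 near its hinge, and the organiser hasn't moved. Continuing.

Request:
{"name": "carry_out", "arguments": {
  "grip": [1, 1, 1, 1, 1],
  "linear": [
    [0, 0.006, 0],
    [0, 0.006, 0],
    [0, 0.006, 0],
    [0.0002, 0.006, 0],
    [0.0002, 0.006, 0]
  ],
  "turn": [0, 0, 0, 0, 0]
}}

```text
t: 7.2
eef_pos: [510.6, -134.8, 55.7]
tcp_rot: [-1.416, 1.569, 2.749]
ft_force: [-4.6, 3.6, 8.4]
opening: 0.003
```

Request:
{"name": "carry_out", "arguments": {
  "grip": [1, 1, 1, 1, 1],
  "linear": [
    [0.0002, 0.006, 0],
    [0, 0.006, 0],
    [0, 0.006, 0],
    [0, 0.006, 0],
    [0, 0.006, 0]
  ],
  "turn": [0, 0, 0, 0, 0]
}}

```text
t: 7.7
eef_pos: [523.5, -142.6, 55.6]
tcp_rot: [-1.402, 1.57, 2.763]
ft_force: [-3.9, 2.7, 6.7]
opening: 0.003
```

Request:
{"name": "carry_out", "arguments": {
  "grip": [1, 1, 1, 1, 1],
  "linear": [
    [0, 0.006, 0],
    [-0.0002, 0.006, 0],
    [-0.0004, 0.006, 0],
    [0, 0.006, 0],
    [0, 0.006, 0]
  ],
  "turn": [0, 0, 0, 0, 0]
}}

```text
t: 8.2
eef_pos: [537.0, -150.8, 55.7]
tcp_rot: [1.522, 1.57, -0.596]
ft_force: [-1.0, 0.3, 0.3]
opening: 0.006
```

Request:
{"name": "carry_out", "arguments": {
  "grip": [1, 1, 1, 1, 1],
  "linear": [
    [0, 0.006, 0],
    [0, 0.006, 0],
    [0, 0.006, 0],
    [0, 0.006, 0],
    [0, 0.006, 0]
  ],
  "turn": [0, 0, 0, 0, 0]
}}

```text
t: 8.7
eef_pos: [549.6, -158.5, 55.8]
tcp_rot: [0.829, 1.571, -1.289]
ft_force: [-1.6, 1.4, 3.3]
opening: 0.0
```

Request:
{"name": "carry_out", "arguments": {
  "grip": [1, 1, 1, 1, 1],
  "linear": [
    [0.0002, 0.006, 0],
    [0.0002, 0.006, 0],
    [0.0002, 0.006, 0],
    [0, 0.006, 0],
    [0, 0.006, 0]
  ],
  "turn": [0, 0, 0, 0, 0]
}}

```text
t: 9.2
eef_pos: [562.0, -166.1, 55.6]
tcp_rot: [-1.404, 1.57, 2.761]
ft_force: [-3.5, 2.3, 5.5]
opening: 0.002
```

Request:
{"name": "carry_out", "arguments": {
  "grip": [1, 1, 1, 1, 1],
  "linear": [
    [0, 0.006, 0],
    [0, 0.006, 0],
    [-0.0002, 0.006, 0],
    [-0.0004, 0.006, 0],
    [0, 0.006, 0]
  ],
  "turn": [0, 0, 0, 0, 0]
}}

```text
t: 9.7
eef_pos: [575.3, -174.2, 55.7]
tcp_rot: [1.454, 1.57, -0.664]
ft_force: [-0.0, 0.5, 0.7]
opening: 0.003
```

Run:
```python
from h import *
im=cams.read_camera('side');S=env.state();e=S['eef_pos']
q=e[:2]-[415.6,-76.7]
print(e,S['ft_force'],'s',q@[.854,-.5203],'lat',q@[.5203,.854])
cv2.imwrite('pics/side4.png',im)
cv2.imwrite('pics/c5.png',cv2.resize(im[215:295,240:375],(810,480),interpolation=cv2.INTER_CUBIC)[:,:800])
```

```text
[ 575.79505394 -174.51372417   55.66691861] [-0.42575972 -0.21696142  1.52015126] s 187.6990567480263 lat -0.18343388087671864
```

View pics/c5.png

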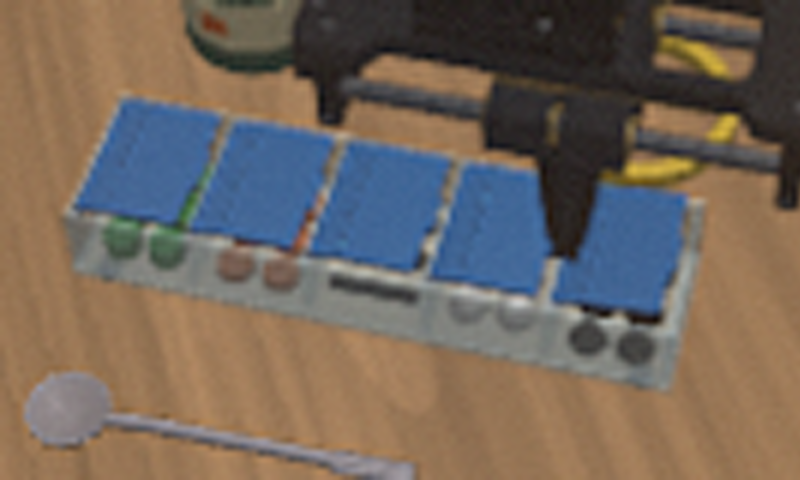

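Lids 1–4 are flat and the organiser is in the same place. The tip (568,250) is now on lid 5 near its hinge. Finishing lid 5.

Request:
{"name": "carry_out", "arguments": {
  "grip": [1, 1, 1, 1, 1],
  "linear": [
    [0, 0.006, 0],
    [0, 0.006, 0],
    [0, 0.006, 0],
    [0.0002, 0.006, 0],
    [0.0002, 0.006, 0]
  ],
  "turn": [0, 0, 0, 0, 0]
}}

```text
t: 10.25
eef_pos: [587.7, -181.7, 55.7]
tcp_rot: [-1.428, 1.57, 2.737]
ft_force: [-4.5, 2.0, 6.9]
opening: 0.005
```

Request:
{"name": "carry_out", "arguments": {
  "grip": [1, 1, 1, 1, 1],
  "linear": [
    [0.0002, 0.006, 0],
    [0, 0.006, 0],
    [0, 0.006, 0],
    [0, 0.006, 0],
    [0, 0.006, 0]
  ],
  "turn": [0, 0, 0, 0, 0]
}}

```text
t: 10.75
eef_pos: [600.6, -189.6, 55.6]
tcp_rot: [-1.334, 1.57, 2.831]
ft_force: [-3.9, 2.7, 6.1]
opening: 0.006
```

Request:
{"name": "carry_out", "arguments": {
  "grip": [1, 1, 1, 1, 1],
  "linear": [
    [0, 0.006, 0],
    [0, 0.006, 0],
    [0, 0.006, 0],
    [0, 0.004, 0],
    [0, 0, 0]
  ],
  "turn": [0, 0, 0, 0, 0]
}}

```text
t: 11.25
eef_pos: [610.3, -195.5, 55.6]
tcp_rot: [1.591, 1.57, -0.528]
ft_force: [-2.3, 1.2, 4.4]
opening: 0.002
```

Request:
{"name": "carry_out", "arguments": {
  "grip": [1, 1, 1, 1, 1],
  "linear": [
    [-0.01, 0, 0],
    [-0.04, 0, 0],
    [-0.08, 0, 0],
    [-0.08, 0, 0],
    [-0.08, 0, 0]
  ],
  "turn": [0, 0, 0, 0, 0]
}}

```text
t: 11.75
eef_pos: [610.1, -195.4, 202.1]
tcp_rot: [1.42, 1.57, -0.698]
ft_force: [0.1, -0.9, 0.2]
opening: 0.001
```

Request:
{"name": "carry_out", "arguments": {
  "grip": [1, 1, 1, 1],
  "linear": [
    [0, 0, 0.08],
    [0, 0, 0.08],
    [0, 0, 0],
    [0, 0, 0]
  ],
  "turn": [0, 0, 0, 0]
}}

```text
t: 12.15
eef_pos: [568.2, -264.4, 200.7]
tcp_rot: [1.603, 1.57, -0.517]
ft_force: [-0.6, 0.5, -0.7]
opening: 0.002
```

Run:
```python
from h import *
im=cams.read_camera('side');S=env.state();print(S['eef_pos'],S['ft_force'])
a=cv2.imread('pics/side0.png')
c=np.vstack([cv2.resize(x[180:300,230:440],(525,300),interpolation=cv2.INTER_CUBIC) for x in(a,im)])
cv2.imwrite('pics/c6.png',c)
h=cv2.cvtColor(im,cv2.COLOR_BGR2HSV);m=cv2.inRange(h,(95,110,60),(125,255,255));m[:225]=0;m[290:]=0;m[:,:240]=0;m[:,375:]=0
n,l,st,ce=cv2.connectedComponentsWithStats(m)
d=np.array([.854,-.5203]);w=np.array([.5203,.854]);p=np.array([415.6,-76.7])
print(onz('side',np.argwhere(m)[:,::-1].astype(float),41.5)[:,:2].__sub__(p).__matmul__(np.c_[d,w]).__array__()[[0]])
for k in range(1,n):
    if st[k,4]>40:
        q=(onz('side',np.argwhere(l==k)[:,::-1].astype(float),41.5)[:,:2]-p)@np.c_[d,w]
        print(st[k,4],np.percentile(q,[1,50,99],axis=0).round(1).tolist())
```

```text
[ 568.56986886 -263.70002926  200.52608602] [-0.38149173  0.67964031  0.83905594]
[[ 3.68330266 21.45721313]]
314 [[4.5, -29.6], [24.1, -3.8], [43.6, 23.1]]
319 [[50.4, -29.7], [69.6, -4.1], [88.9, 22.8]]
333 [[96.3, -29.4], [115.4, -4.2], [135.0, 23.3]]
339 [[142.1, -29.4], [161.2, -3.7], [180.5, 22.9]]
356 [[187.7, -30.2], [207.0, -4.0], [226.1, 23.6]]
```

View pics/c6.png

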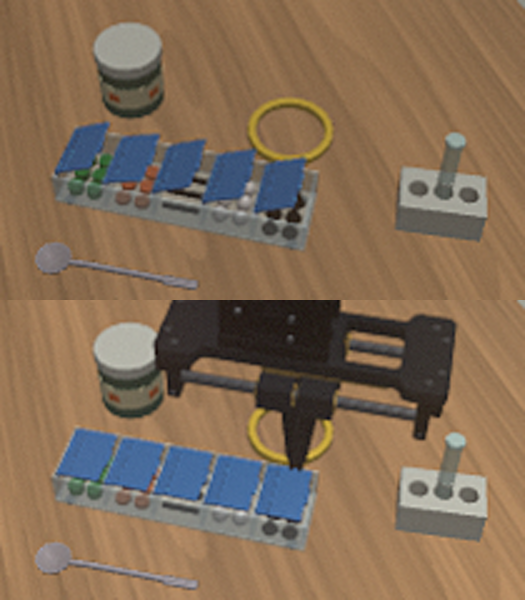

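All five lids lie flat and evenly spaced at a 46 mm pitch, and the organiser and its neighbours haven't moved. Handing in.

```bash
python3 -c "
from cell import env
print(env.job_done(),env.state()['t'])"
```

```text
the job is handed in; nothing more can be done
the job is handed in; nothing more can be done
```

I shut all five lids of the larger blue organiser in one pass from row_start to row_end with the fingers closed, then lifted clear. The job was handed in at about 12 s of robot time.

- **Lids and organiser:** in the last side picture all five lids lie flat, at about 46 mm spacing and agreeing within about 1 mm. The organiser, tin, ring, spoon, holder and test tube look unmoved, though the ring was partly hidden behind the gripper.
- **Forces:** I saw at most about 9 N down and 6 N along the row, against the 3–5 N I was aiming for. These are readings at the end of each move call, so a brief higher peak could have gone unseen.
- **Possible gap in contact:** while crossing from lid 1 to lid 2, I raised the fingertips by about 0.8 mm. The force read about zero for up to a second, so they may have barely touched the lids there. They stayed at lid height the whole way.
- **Height mismatch:** the lid surface seemed to sit about 1 mm higher than its stated height, so I set the pressing depth from the force readings.

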